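# Prove the trip, then hold the pack tester on its third load step

### The job

Put the battery pack in the grey load tester under its third load step. First prove the tester's safety trip: press the yellow test button so that the blue lever drops, then lift the lever back up until it latches on. Then turn the black spring-return selector clockwise, past the first two clicks to the third (three pips), not on towards the fourth, and keep holding it there: the program finishes with the gripper still holding the selector at the third step, the lever up, and the things lying round the tester left alone.

Things in the scene. Friction and masses are not known exactly. Their poses are not given: they have to be found in the camera images.
- tester: Grey desk-shaped battery pack load tester, fixed: 300 mm wide (y), 240 deep (x), 85 high at the rear. Origin: centre of its underside; x to the rear, y left, z up. Its dark control panel slopes up to the rear by 14.5 degrees. On the deck behind stand a docked red and black pack (left, top at 137 mm) and a black ammeter (right, top at 146 mm) whose needle follows the selector.
- panel (a point): The sloping control panel. Origin: its centre; x up the slope (away from the robot), y left, z out of the panel (up, leaning 14.5 degrees to the robot). White trip unit with lever and button: centre x 0, y +70 mm, 66 x 92 mm, nose (46 mm along x) 12 mm proud. Selector axis: x -8, y -78 mm. Two lamps 9 mm high at x 58, y 52 and 88 mm.
- test_button_top (a point): Centre of the top of the round yellow test button, 16 mm across, 21.5 mm above the panel at rest (9.5 mm above the trip unit's nose), 44 mm to the right of and 11 mm nearer the robot than the lever's pivot. Axes as the panel's: press it along -z of this frame.
- test_button (a joint): Travel of the test button, m: 0 at rest, 0.0075 fully down; it springs back. It trips the lever at about 6.5 mm; pressing takes up to about 7 N.
- trip_lever_tip (a point): Tip of the blue trip lever, a paddle 18 mm wide (y), 8 mm thick. It turns on an axis along the panel's y, 2 mm above the panel at panel x 0, y +92 mm; the tip is 38 mm from the axis. Up (on), it leans 0.5 rad away from the robot off the panel's normal, tip 35 mm above the panel at panel x +18 mm; dropped, 0.5 rad towards the robot, tip at x -18 mm.
- trip_lever (a joint): Trip lever, rad: 0 = up (on, latched), 1.0 = dropped. An over-centre spring snaps it to the nearer end: pushed up past the middle (0.5) from the robot's side it snaps on. 1 to 2 N at the tip moves it.
- selector: The black selector knob: a disc 47 mm across on the panel and, on it, a bar grip 44 mm long, 11 thick, with a white pointer line, from 12 to 38 mm above the panel. Origin: on the turning axis, 2 mm above the panel; x along the bar to its pointer end, y across its thickness (pinch this way), z out of the panel along the axis. At off the pointer is 50 degrees left of straight up the panel.
- selector_turn (a joint): Selector angle, rad: 0 = off (red dot), growing clockwise seen from outside. Clicks (load steps, one to four white pips) at 0.436, 0.873, 1.309 (third: pointer 25 degrees right of straight up the panel) and 1.745 (fourth, stop). A spring turns it back to off from anywhere when let go; holding the third takes about 0.1 N m, passing a click up to 0.15 N m.
- screwdriver_red: Red-handled screwdriver 204 mm long, 29 mm thick, lying left of the tester. Leave alone. Origin: centre of its underside; y along it, towards the handle.
- spare_pack: Red and black battery pack 100 x 50 x 44 mm lying right of the tester. Leave alone. Origin: centre of its underside; x along it.
- torch: Black torch 120 mm long, 33 mm thick, lying right of the tester. Leave alone. Origin: centre of its underside; y along it.
- pliers_red: Red-handled pliers 171 x 60 x 15 mm lying behind the tester. Leave alone. Origin: centre of its underside; x along them.
- hex_keys: Red folding hex key set 95 x 28 x 20 mm lying at the front left of the bench. Leave alone. Origin: centre of its underside; y along it.

How it is judged:
By the outcome, as a careful person would: the job done as asked, in the order asked, and still so for the second after the job is handed in, while the arm keeps its last pose, push and grip.
It also fails if it takes over 51 s, if anything falls off the work surface, if the arm or the gripper's body presses on something with over 40 N, if the wrist force passes 120 N, or if a joint passes its speed limit or range.

### The arm

A 6-joint arm with a two-finger parallel gripper is mounted at the origin on a cart in front of the work surface, level with it; the furniture and walls round the work are solid. World frame = base frame: x ahead of the robot, y to its left, z up, the work surface at z = 0. Lengths are in mm, angles in rad, forces in N, time in s.
With the tool pointing down it reaches from about 400 to 925 mm from the base axis. Payload 12.5 kg.
Tool frame: the origin (TCP) lies at the very end of the fingers, on their centre line; the grasp point (between the pads) lies 19 mm behind it; z points along the fingers, y is the line along which they close (so a half turn about z gives the same grasp; the last joint's range is limited). The gripper opens to 95 mm and grips with 3 to 60 N. Pads are 20 mm wide; open, the fingers measure 119 mm over their backs; the gripper's body (75 mm by 180 mm) begins 59 mm behind the grasp point.
Start: joints at [-1.209, 0.491, 1.559, -0, 1.092, -0.106], TCP at [281.852, -557.859, 214.661] pointing down, gripper open.
Joint ranges: [-3.1, 3.1], [-0.84, 2.19], [0.05, 2.79], [-1.13, 4.28], [0.06, 2.93], [-2.69, 2.69]. Speed limits (rad/s): [2.22, 2.22, 2.79, 3.14, 3.14, 3.14].

### API

Orientations are given as [roll, pitch, yaw] about the fixed x, y, z axes, in that order (R = Rz(yaw) Ry(pitch) Rx(roll)).
In Python, from cell import * gives the robot as it stands.
- The arm moves only by the tool jog_arm, never from a script. Its argument "targets" is a list of rows, each an object with "turn": the turn, a rotation vector about the world's x, y, z in degrees, a list of three; "slide": the shift along the world's x, y, z in mm, a list of three; "claw": the opening in per cent of the stroke, from 0 (shut) to 100 (fully open). In form: [{"turn": [wx, wy, wz], "slide": [x, y, z], "claw": claw}, ...]. A call has 1 to 5 rows; each row shifts and turns the commanded pose from where the row before left it; what a row does not reach is not made up. A row lasts 1/8 s, in which the tool goes at most 62.5 mm and 10.7 degrees, less where a joint would pass 70% of its speed; a pose out of reach is approached as far as the arm can. A call with a gripper value outside its range is refused whole. The fingers move at their own pace and stop on an object; the grip force is fixed at half the most. Time passes only in rows, so rows that do not move let the fingers close. It gives the time, the measured TCP pose, the force, the opening and the grip force at its end, in the units of the state.
- state(): the state, without advancing time (a new reading comes with each control period).
- read_camera(name): name is "scene" or "side" or "wrist"; returns a dict with "frame" (420x560x3 uint8, blue, green, red), "mtx" (3x3 intrinsics, pixels), "R" (3x3) and "t" (3): a world point X has camera coordinates R X + t. Camera axes: x right, y down, z forward; pixel columns grow to the right and rows downward; lengths in mm; the calibration is good to about 2 mm. The wrist camera is an equidistant fisheye: a pixel r from the principal point sees the ray r / f radians off the axis. A picture is of the moment at which its call begins. There is no depth.
- job_done(): hands the job in; it is judged then, once.
Trained networks look in the newest picture that a camera, given by its name, has taken for a name from the list of things; names that differ only in an ending like _2 or _b are one class to them, and where a whole thing is asked for, a point or a joint stands for the part that bears it (a point fixed in the world has none). Each returns a list of dicts, best first, with "conf" (0 to 1); they miss things now and then, are a little off and sometimes report something else, mostly with a low value. They report only what shows in the picture. A call takes as long as a camera call.
- look_for(query, camera): "xy" ([column, row] in pixels, amid what is visible of it).
The state is a dict: "t": time; "joints": joint angles; "qvel": joint speeds; "tau": joint torques, N m; "eef_pos": TCP position; "tcp_rot": TCP orientation; "ft_force": force on the tool from outside, world axes, zero at the start; "moment": the same for the moment, N m; "opening": opening from 0.0 (shut) to 1.0 (fully open); "grip_force": force on a finger pad.
Only numpy, scipy, OpenCV 4.12 (cv2) and the standard library are available. Lean on these libraries where they do the work, as an engineer would, in place of code of your own. Each camera call takes 0.05 s, during which the arm holds its last target. There are 200 camera calls.

## Working session

There is one attempt and no reset: what is moved stays moved. The work goes in short steps, Python scripts to look and compute and a tool call to move; the robot and the scene stay as the last step left them, time stands still between calls to the robot, and variables do not carry over. Pictures are saved under pics/ and viewed, at most 10 in all, crops included, and the job is handed in when it is done.

Besides the shell and the picture viewer there is one more tool, called after "Emit:" as a command line: name --argument value ..., lists and objects as JSON in quotes. jog_arm: Moves the arm, as the interface text tells. Its arguments: {"type":"object","properties":{"targets":{"type":"array","items":{"type":"object","properties":{"turn":{"type":"array","items":{"type":"number"}},"slide":{"type":"array","items":{"type":"number"}},"claw":{"type":"number"}}}}},"required":["targets"]}

```bash
ls; mkdir -p pics; python3 - <<'E'
from cell import *
import cv2
for n in ("scene","side"):
    c=read_camera(n); cv2.imwrite(f"pics/{n}0.png",c["frame"])
    print(n,c["mtx"].tolist(),c["R"].round(4).tolist(),c["t"].round(1).tolist())
    for q in ("tester","panel","test_button_top","trip_lever_tip","selector"):
        print(q,[(d["xy"],d["conf"]) for d in look_for(q,n)[:2]])
print(state())
E
```

```text
pics
scene [[515.1229956248299, 0.0, 277.2571183422266], [0.0, 515.1229956248299, 212.2919355045825], [0.0, 0.0, 1.0]] [[-0.8225, -0.5685, -0.0169], [-0.3146, 0.4796, -0.8191], [0.4738, -0.6685, -0.5733]] [547.2, 262.2, 1129.3]
tester [([309.9, 239.7], 0.84)]
panel [([311.8, 234.8], 0.62), ([308.0, 242.0], 0.39)]
test_button_top []
trip_lever_tip [([307.6, 241.5], 0.37)]
selector [([340.4, 216.5], 0.63)]
side [[413.24185762679707, 0.0, 276.0276829180462], [0.0, 413.24185762679707, 209.5751070695427], [0.0, 0.0, 1.0]] [[0.9999, -0.0093, -0.0084], [-0.0121, -0.5336, -0.8457], [0.0034, 0.8457, -0.5336]] [-610.6, 105.2, 1099.6]
tester [([253.5, 242.7], 0.92)]
panel [([255.4, 245.0], 0.71)]
test_button_top []
trip_lever_tip [([221.0, 177.6], 0.58)]
selector [([235.1, 241.7], 0.51)]
{'t': 0.6, 'joints': array([-1.20858512e+00,  4.90872432e-01,  1.55890389e+00, -1.40560625e-05,
        1.09171856e+00, -1.05619842e-01]), 'qvel': array([ 0.00065937, -0.00204655,  0.00098385,  0.00063147, -0.00189026,
        0.00208709]), 'tau': array([-4.22068906e-04, -6.12209272e+01, -2.58360600e+01,  6.93174731e-02,
        4.44914389e-02, -7.10432673e-07]), 'eef_pos': array([ 281.85425851, -557.8487351 ,  214.67673401]), 'tcp_rot': array([3.14149675e+00, 2.27117483e-05, 4.67837528e-01]), 'ft_force': array([0.0485935 , 0.17418704, 0.34243048]), 'moment': array([-0.01684065,  0.00420326, -0.05239501]), 'grip_force': 0.0, 'opening': 1.0016287940324522}
```

```bash
python3 - <<'E'
import cv2,numpy as np
a=cv2.imread("pics/scene0.png")[100:370,150:470];b=cv2.imread("pics/side0.png")[110:350,100:420]
cv2.imwrite("pics/a.png",cv2.resize(a,(700,590),interpolation=cv2.INTER_CUBIC))
cv2.imwrite("pics/b.png",cv2.resize(b,(800,600),interpolation=cv2.INTER_CUBIC))
E
```

```text
(no output)
```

View pics/a.png

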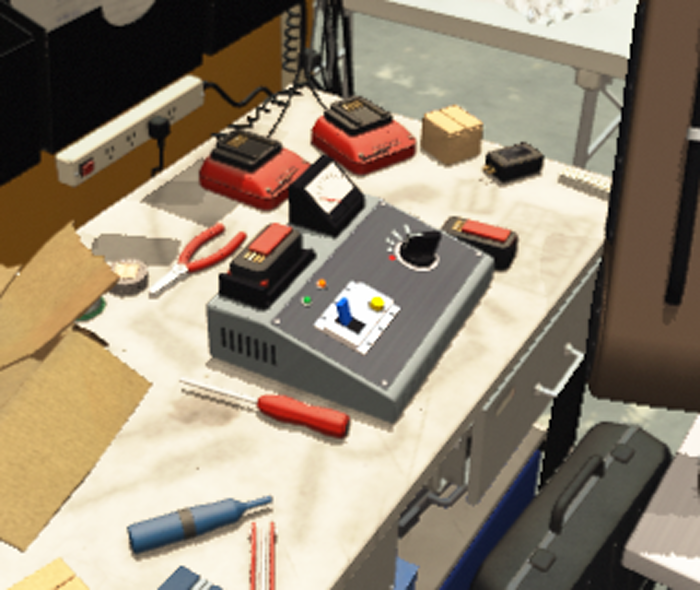

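View pics/b.png

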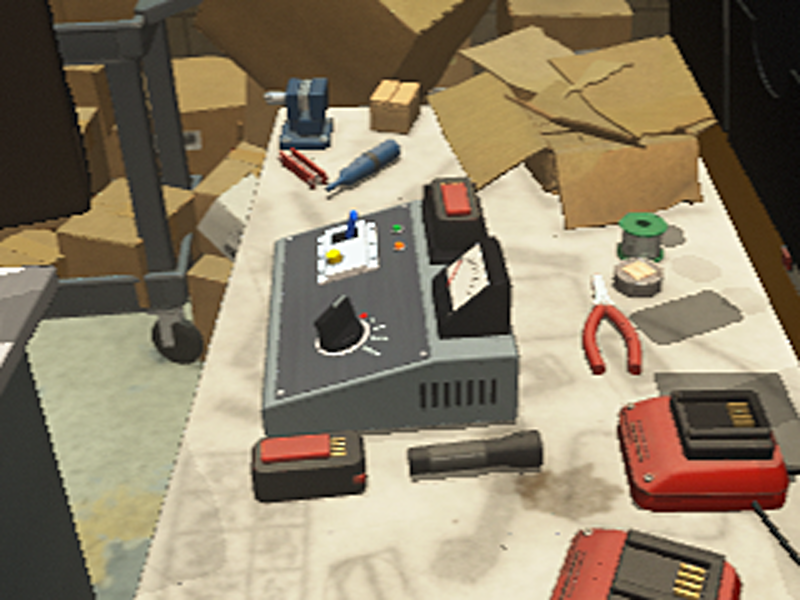

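The pictures show the tester. In crop a, the yellow button is at (377,303), the lever at (343,310) and the lamps at (307,300) and (321,283). In crop b, the button is at (333,256), the lever top at (353,212), the knob at (338,325) and the lamps at (397,228) and (400,246). Next I refine these by colour and fit the pose.

```bash
cat > fit.py <<'E'
from cell import *
import cv2,numpy as np
from scipy.optimize import least_squares
from scipy.spatial.transform import Rotation as Ro
S=np.radians(14.5)
def panelR(yaw): return Ro.from_euler('z',yaw).as_matrix()@Ro.from_euler('y',-S).as_matrix()
def proj(c,X): 
    p=c["R"]@X+c["t"]; p=c["mtx"]@p; return p[:2]/p[2]
if __name__=="__main__":
    hs={"yel":(22,34),"grn":(45,80),"org":(8,17),"blu":(105,128)}
    guess={"scene":{"yel":(322.4,238.6),"grn":(290.3,237.2),"org":(296.7,229.4),"blu":(307,240)},
           "side":{"yel":(233.2,212.4),"grn":(258.8,201.2),"org":(260,208.4),"blu":(241,198)}}
    P={"yel":(-11,48,20.5),"grn":(58,88,6),"org":(58,52,6)}
    corners={"scene":[((329.7,291.3),(-120,150)),((246.9,262.5),(-120+240,150))],"side":[((206,283.2),(-120,-150)),((306,278),(120,-150))]}
    cams={n:read_camera(n) for n in guess}; obs=[]
    for n,g in guess.items():
        f=cams[n]["frame"];h=cv2.cvtColor(f,cv2.COLOR_BGR2HSV).astype(float)
        yy,xx=np.mgrid[:420,:560]
        for k,(u,v) in g.items():
            m=(h[...,0]>=hs[k][0])&(h[...,0]<=hs[k][1])&(h[...,1]>120)&(np.hypot(xx-u,yy-v)<(12 if k=="blu" else 7))&(h[...,2]>70)
            c=(xx[m].mean(),yy[m].mean()) if m.any() else None
            top=(xx[m][np.argmin(yy[m])],yy[m].min()) if m.any() else None
            print(n,k,m.sum(),np.round(c,1) if c else c,top)
            if k in P and c: obs.append((n,k,np.array(c)))
    def model(p,verbose=False):
        x,y,yaw,px,pz=p;Rz=Ro.from_euler('z',yaw).as_matrix();R=panelR(yaw);o=np.array([x,y,0])
        pc=o+Rz@[px,0,pz];r=[]
        for n,k,c in obs: r.append((proj(cams[n],pc+R@np.array(P[k],float))-c))
        for n,l in corners.items():
            for c,q in l: r.append((proj(cams[n],o+Rz@[*q,0.])-c)*0.5)
        return np.concatenate(r)
    s=least_squares(model,[700,0,0,-30,55],loss="soft_l1")
    print(s.x.round(3),s.fun.round(1).tolist() )
    x,y,yaw,px,pz=s.x;R=panelR(yaw);pc=np.array([x,y,0])+Ro.from_euler('z',yaw).as_matrix()@[px,0,pz]
    np.savez("pose.npz",pc=pc,yaw=yaw)
    T=lambda *q:(pc+R@np.array(q,float))
    for nm,q in dict(panel=(0,0,0),button=(-11,48,21.5),tip=(18,92,35),tipdown=(-18,92,35),sel=(-8,-78,38)).items():
        print(nm,T(*q).round(1),[proj(cams[n],T(*q)).round(1) for n in cams])
    print("n",R[:,2].round(3))
E
python3 fit.py
```

```text
scene yel 32 [321.7 238.5] (np.int64(320), np.int64(236))
scene grn 6 [290.  236.5] (np.int64(289), np.int64(236))
scene org 8 [296.9 229.5] (np.int64(296), np.int64(228))
scene blu 58 [306.8 242.3] (np.int64(307), np.int64(236))
side yel 27 [233.3 212.3] (np.int64(232), np.int64(210))
side grn 6 [258.  200.5] (np.int64(257), np.int64(200))
side org 9 [259.3 207.9] (np.int64(258), np.int64(207))
side blu 31 [240.2 199.5] (np.int64(241), np.int64(194))
[ 5.48923e+02  3.72300e+00  9.40000e-02 -3.28040e+01  6.35120e+01] [0.1, -1.2, -0.7, 0.4, -0.9, -0.3, -0.8, -0.4, -0.1, 0.9, -0.5, 0.5, -0.1, 2.2, -1.2, 1.1, -0.3, 2.4, 0.3, 1.0]
panel [516.3   0.6  63.5] [array([323.9, 230.8]), array([239.3, 226.9])]
button [495.8  46.9  81.6] [array([321.9, 237.1]), array([232.4, 211.5])]
tip [516.2  93.  101.9] [array([305.2, 237.4]), array([240.7, 196. ])]
tipdown [481.5  89.8  92.9] [array([318.1, 244.5]), array([228.1, 199.6])]
sel [506.4 -78.6  98.3] [array([342.8, 206.5]), array([232.2, 233.9])]
n [-0.249 -0.024  0.968]
```

```bash
cat > go.py <<'E'
from fit import *
def R_tool(a):  # tool x at angle a(deg) ccw from panel x, tool z into panel
    d=np.load("pose.npz"); return panelR(float(d["yaw"]))@Ro.from_euler('z',a,degrees=True).as_matrix()@np.diag([1.,-1,-1])
def pos(*q):
    d=np.load("pose.npz"); return d["pc"]+panelR(float(d["yaw"]))@np.array(q,float)
def plan(q,a):
    s=state();Rc=Ro.from_euler('xyz',s["tcp_rot"]).as_matrix()
    print("slide",(pos(*q)-s["eef_pos"]).round(1),"turn",np.degrees(Ro.from_matrix(R_tool(a)@Rc.T).as_rotvec()).round(2),"j",s["joints"].round(2),"F",s["ft_force"].round(1))
def here():
    d=np.load("pose.npz");s=state();Rp=panelR(float(d["yaw"]))
    Rc=Ro.from_euler('xyz',s["tcp_rot"]).as_matrix()
    print("panel tcp",(Rp.T@(s["eef_pos"]-d["pc"])).round(1),"err rot",np.degrees(Ro.from_matrix(Rc@R_tool(0).T).as_rotvec()@Rp).round(1))
E
python3 -c "
from go import *
plan((-20,20,200),0)"
```

```text
slide [163.4 571.9  37.5] turn [  4.05 -14.01 -21.28] j [-1.21  0.49  1.56 -0.    1.09 -0.11] F [-0.3 -0.2 -0.7]
```

Emit:
jog_arm --targets '[{"turn": [0.4,-1.4,-2.1],"slide": [16,57,4],"claw": 0},{"turn": [0.4,-1.4,-2.1],"slide": [16,57,4],"claw": 0},{"turn": [0.4,-1.4,-2.1],"slide": [16,57,4],"claw": 0},{"turn": [0.4,-1.4,-2.1],"slide": [16,57,4],"claw": 0},{"turn": [0.4,-1.4,-2.1],"slide": [16,57,4],"claw": 0}]'

```text
t: 1.32
eef_pos: [362.1, -271.2, 235.0]
tcp_rot: [3.129, -0.127, 0.283]
ft_force: [0.1, -0.3, -0.4]
opening: 0.53
grip_force: 0.0
```

Emit:
jog_arm --targets '[{"turn": [0.4,-1.4,-2.1],"slide": [16,57,4],"claw": 0},{"turn": [0.4,-1.4,-2.1],"slide": [16,57,4],"claw": 0},{"turn": [0.4,-1.4,-2.1],"slide": [16,57,4],"claw": 0},{"turn": [0.4,-1.4,-2.1],"slide": [16,57,4],"claw": 0},{"turn": [0.4,-1.4,-2.1],"slide": [16,57,4],"claw": 0}]'

```text
t: 1.95
eef_pos: [442.2, 14.0, 255.3]
tcp_rot: [3.14, -0.255, 0.098]
ft_force: [1.0, -1.4, -0.6]
opening: 0.021
grip_force: 0.0
```

```bash
python3 -c "
from go import *
plan((-20,20,200),0);here()
c=read_camera('wrist');print(c['mtx'].tolist(),c['R'].tolist(),c['t'].tolist())
cv2.imwrite('pics/w0.png',c['frame'])
for q in ('test_button_top','trip_lever_tip','selector'): print(q,[(d['xy'],d['conf']) for d in look_for(q,'wrist')[:2]])
"
```

```text
slide [ 3.1  0.  -3.1] turn [ 0.06  0.11 -0.18] j [-0.16  0.08  2.07  0.09  0.74  1.26] F [ 1.  -1.4 -0.6]
panel tcp [-22.2  20.3 203.8] err rot [-0.  -0.1  0.2]
[[325.19226210127806, 0.0, 280.2105084487493], [0.0, 325.19226210127806, 204.80219915555864], [0.0, 0.0, 1.0]] [[0.09895165563312731, -0.9950903948829978, 0.0019172529995976708], [-0.9949112728540597, -0.09897022010688371, -0.018880007412915407], [0.01897706498328264, -3.928863033927572e-05, -0.9998199185158423]] [-30.264475147024122, 470.0643143695219, 426.74759147076986]
test_button_top [([253.4, 177.4], 0.68), ([305.9, 143.2], 0.16)]
trip_lever_tip [([210.6, 159.0], 0.63)]
selector [([362.8, 178.1], 0.9), ([209.4, 157.4], 0.39)]
```

View pics/w0.png

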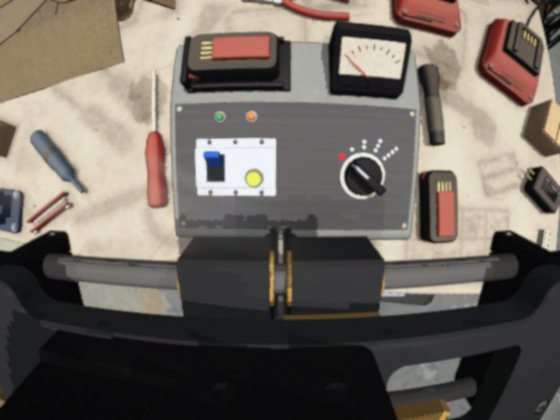

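Wrist view: the button is at (254,178), the lever at (212,160), the lamps at (220,117) and (252,117), the knob centre at (361,175) and the trip unit corners at (196,139) to (276,195). I refit the panel pose using all three cameras.

```bash
cat > fit2.py <<'E'
from go import *
hs={"yel":(22,34),"grn":(45,80),"org":(8,17)}
P={"yel":(-11,48,20.5),"grn":(58,88,7),"org":(58,52,7),"disc":(-8,-78,12)}
g={"scene":{"yel":(321.7,238.5),"grn":(290,236.5),"org":(296.9,229.5)},"side":{"yel":(233.3,212.3),"grn":(258,200.5),"org":(259.3,207.9)},
 "wrist":{"yel":(254,178),"grn":(220,117),"org":(252,117)}}
cams={n:read_camera(n) for n in g}
def pr(n,X):
    c=cams[n]; p=c["R"]@X+c["t"]
    if n!="wrist": return proj(c,X)
    K=c["mtx"];r=np.hypot(*p[:2]);return K[:2,2]+K[0,0]*np.arctan2(r,p[2])*p[:2]/r
f=cams["wrist"]["frame"];h=cv2.cvtColor(f,cv2.COLOR_BGR2HSV).astype(float);yy,xx=np.mgrid[:420,:560]
obs=[]
for n in g:
    for k,(u,v) in g[n].items():
        c=(u,v)
        if n=="wrist":
            m=(h[...,0]>=hs[k][0])&(h[...,0]<=hs[k][1])&(h[...,1]>100)&(np.hypot(xx-u,yy-v)<11)
            c=(xx[m].mean(),yy[m].mean());print(k,m.sum(),np.round(c,1))
        obs.append((n,P[k],np.array(c),2. if n=="wrist" else 1.))
obs.append(("wrist",(-8,-78,8),np.array((360.5,174.5)),1.))
def model(p):
    R=panelR(p[3]);return np.concatenate([(pr(n,p[:3]+R@np.array(q,float))-c)*w for n,q,c,w in obs])
d=np.load("pose.npz");s=least_squares(model,[*d["pc"],float(d["yaw"])])
print(s.x.round(3),s.fun.reshape(-1,2).round(1).tolist())
np.savez("pose.npz",pc=s.x[:3],yaw=s.x[3])
b=least_squares(lambda p:model(p)[12:],s.x,x_scale=[1,1,1,.01]);print("wrist only",b.x.round(3))
R=panelR(s.x[3]); print("lever tip pred",pr("wrist",pos(18,92,35)).round(1),"unit",pr("wrist",pos(33,116,0)).round(1),pr("wrist",pos(-33,24,0)).round(1))
plan((-11,48,45),0)
E
python3 fit2.py
```

```text
yel 166 [251.  177.3]
grn 25 [216.9 115.3]
org 43 [248.6 114.8]
[5.15431e+02 2.39800e+00 6.25380e+01 8.90000e-02] [[-0.1, -0.4], [-0.8, 0.8], [-0.9, 0.1], [-1.0, -0.5], [-0.3, 0.7], [-0.8, 0.2], [-0.0, -0.1], [0.1, -0.1], [-0.2, -0.1], [0.8, 0.3]]
wrist only [5.15657e+02 2.58100e+00 6.13620e+01 8.90000e-02]
lever tip pred [208.4 152.2] unit [194.8 137.4] [273.  193.3]
slide [  47.5   37.3 -151.3] turn [ 0.09 -0.03 -0.48] j [-0.16  0.09  2.07  0.09  0.74  1.25] F [-0.5 -0.1 -0.3]
```

```bash
python3 - <<'E'
from go import *
c=read_camera("wrist");s=state();R=Ro.from_euler('xyz',s["tcp_rot"]).as_matrix();K=c["mtx"]
def pr(q):
    p=c["R"]@(s["eef_pos"]+R@np.array(q,float))+c["t"];r=np.hypot(*p[:2]);return (K[:2,2]+K[0,0]*np.arctan2(r,p[2])*p[:2]/r).round(0), p[2].round()
for q in [(0,0,0),(10,12,0),(10,-12,0),(-10,12,0),(10,12,-40),(10,-12,-40),(10,30,-59),(10,-30,-59),(10,12,-78),(37,90,-78),(37,-90,-78)]: print(q,pr(q))
E
```

```text
(0, 0, 0) (array([281., 248.]), np.float64(180.0))
(10, 12, 0) (array([303., 231.]), np.float64(178.0))
(10, -12, 0) (array([259., 231.]), np.float64(178.0))
(-10, 12, 0) (array([302., 264.]), np.float64(182.0))
(10, 12, -40) (array([309., 259.]), np.float64(139.0))
(10, -12, -40) (array([253., 259.]), np.float64(139.0))
(10, 30, -59) (array([359., 278.]), np.float64(120.0))
(10, -30, -59) (array([203., 278.]), np.float64(120.0))
(10, 12, -78) (array([318., 305.]), np.float64(102.0))
(37, 90, -78) (array([526., 222.]), np.float64(96.0))
(37, -90, -78) (array([ 35., 221.]), np.float64(95.0))
```

```bash
python3 -c "
import cv2
f=cv2.imread('pics/w0.png')[200:340,150:410]
cv2.imwrite('pics/w0c.png',cv2.convertScaleAbs(cv2.resize(f,(780,420),interpolation=cv2.INTER_CUBIC),alpha=2,beta=20))"
```

```text
(no output)
```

View pics/w0c.png

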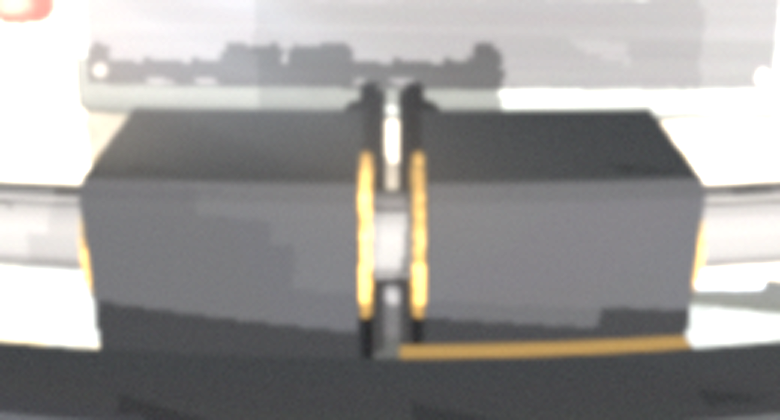

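The crop shows slim fingertips at about (365–435, 85–190), roughly 15 mm wide when shut. The wide blocks are the carriers further back. Moving over the button.

Emit:
jog_arm --targets '[{"turn": [0,0,-0.4],"slide": [12,9,-38],"claw": 0},{"turn": [0,0,0],"slide": [12,9,-38],"claw": 0},{"turn": [0,0,0],"slide": [12,10,-38],"claw": 0},{"turn": [0,0,0],"slide": [11.5,9.3,-37.3],"claw": 0},{"turn": [0,0,0],"slide": [0,0,0],"claw": 0}]'

```text
t: 2.98
eef_pos: [488.7, 48.5, 101.3]
tcp_rot: [3.141, -0.248, 0.091]
ft_force: [-0.7, 0.4, 0.1]
opening: 0.008
grip_force: 0.0
```

```bash
python3 -c "
from go import *
here();plan((-11,48,24),0);plan((-11,48,13.5),0)"
```

```text
panel tcp [-12.1  48.3  43.2] err rot [-0.   0.3  0.1]
slide [  5.9   0.2 -18.3] turn [ 0.07 -0.3  -0.08] j [-0.06  0.41  2.16  0.11  0.32  1.32] F [-0.7  0.4  0.1]
slide [  8.5   0.5 -28.4] turn [ 0.07 -0.3  -0.08] j [-0.06  0.41  2.16  0.11  0.32  1.32] F [-0.7  0.4  0.1]
```

Emit:
jog_arm --targets '[{"turn": [0,-0.3,0],"slide": [5.9,0.3,-18.4],"claw": 0},{"turn": [0,0,0],"slide": [0.7,0,-2.9],"claw": 0},{"turn": [0,0,0],"slide": [0.7,0,-2.4],"claw": 0},{"turn": [0,0,0],"slide": [0.5,0,-2],"claw": 0}]'

```text
t: 3.48
eef_pos: [497.1, 49.2, 78.9]
tcp_rot: [3.139, -0.259, 0.092]
ft_force: [-4.1, -4.3, 6.8]
opening: 0.005
grip_force: 3.9
```

```bash
python3 -c "
from go import *
here();print(state()['ft_force'])"
```

```text
panel tcp [-9.5 48.2 19.4] err rot [-0.1 -0.3  0.2]
[-4.10074853 -4.30986184  6.809339  ]
```

Emit:
jog_arm --targets '[{"turn": [0,0,0],"slide": [0.4,0,-1.5],"claw": 0},{"turn": [0,0,0],"slide": [0.4,0,-1.5],"claw": 0},{"turn": [0,0,0],"slide": [0,0,0],"claw": 0}]'

```text
t: 3.85
eef_pos: [498.0, 49.4, 75.7]
tcp_rot: [3.139, -0.259, 0.092]
ft_force: [-5.6, -4.4, 10.3]
opening: 0.007
grip_force: 5.9
```

```bash
python3 -c "
from go import *
here();print(state()['ft_force'])
c=read_camera('side');cv2.imwrite('pics/s1.png',cv2.resize(c['frame'][150:270,160:320],(800,600),interpolation=cv2.INTER_CUBIC))"
```

```text
panel tcp [-9.4 48.4 16. ] err rot [-0.1 -0.3  0.2]
[-5.63464079 -4.44108744 10.29074497]
```

View pics/s1.png

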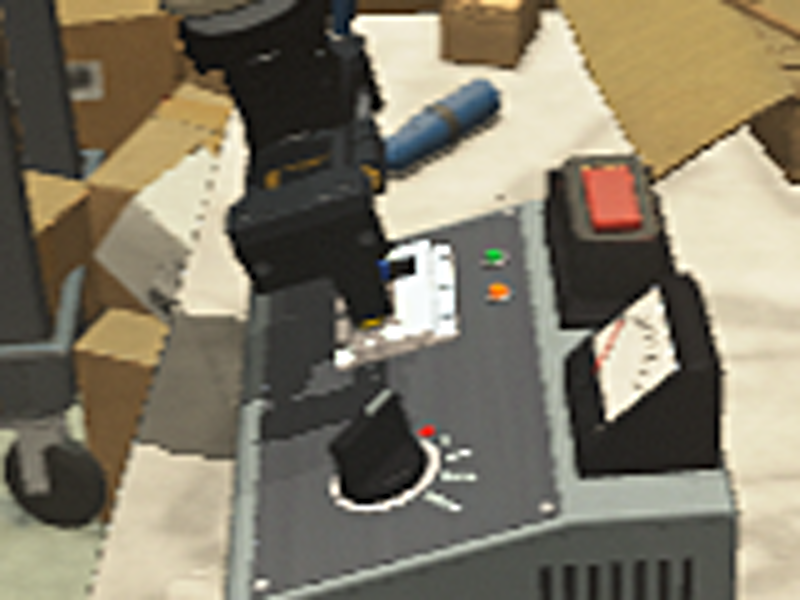

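The slot at (405,265) is open and the blue at (385,270) sits towards the robot, so the lever seems to have dropped. I lift off to check.

Emit:
jog_arm --targets '[{"turn": [0,0,0],"slide": [-4,0,15],"claw": 0},{"turn": [0,0,0],"slide": [-6,0,25],"claw": 0},{"turn": [0,0,0],"slide": [-14,20,15],"claw": 0},{"turn": [0,0,0],"slide": [-12,20,0],"claw": 0},{"turn": [0,0,0],"slide": [0,0,0],"claw": 0}]'

```text
t: 4.53
eef_pos: [461.3, 90.5, 130.7]
tcp_rot: [3.139, -0.259, 0.094]
ft_force: [0.1, -0.8, -0.1]
opening: 0.002
grip_force: 0.0
```

```bash
python3 -c "
from go import *
here();print(state()['ft_force'],state()['joints'].round(2))
c=read_camera('wrist');cv2.imwrite('pics/w1.png',c['frame'][40:340,80:480])
plan((-50,92,60),0);plan((-50,92,26),0)
K=c['mtx']
def pr(X):
    p=c['R']@X+c['t'];r=np.hypot(*p[:2]);return (K[:2,2]+K[0,0]*np.arctan2(r,p[2])*p[:2]/r).round(0)-[80,40]
print('crop tip up/down',pr(pos(18,92,35)),pr(pos(-18,92,35)))"
```

```text
panel tcp [-27.5  92.6  77.5] err rot [-0.  -0.3  0.3]
[ 0.05980192 -0.79372864 -0.10041053] [0.05 0.33 2.19 0.03 0.37 1.5 ]
slide [-17.9  -1.7 -22.4] turn [ 0.09  0.35 -0.24] j [0.05 0.33 2.19 0.03 0.37 1.5 ] F [ 0.3  0.6 -0.7]
slide [ -9.4  -0.9 -55.3] turn [ 0.09  0.35 -0.24] j [0.05 0.33 2.19 0.03 0.37 1.5 ] F [ 0.3  0.6 -0.7]
crop tip up/down [202. 119.] [201. 172.]
```

View pics/w1.png

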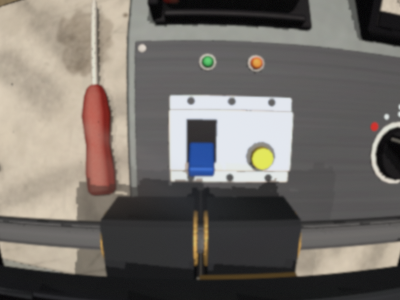

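Confirmed: the lever is dropped, with blue at (202,158) and the dark slot above it. Now I go down in front of it.

Emit:
jog_arm --targets '[{"turn": [0,0.3,-0.2],"slide": [-15,-1.5,-10],"claw": 0},{"turn": [0,0,0],"slide": [2,0,-15],"claw": 0},{"turn": [0,0,0],"slide": [4,0,-15],"claw": 0},{"turn": [0,0,0],"slide": [4,0,-14],"claw": 0},{"turn": [0,0,0],"slide": [0,0,0],"claw": 0}]'

```text
t: 5.2
eef_pos: [457.2, 87.6, 75.1]
tcp_rot: [3.14, -0.251, 0.088]
ft_force: [0.7, -0.6, -0.2]
opening: 0.004
grip_force: 0.0
```

```bash
python3 -c "
from go import *
here();plan((-28,92,25),0);plan((-5,92,25),0)"
```

```text
panel tcp [-45.7  90.1  24.7] err rot [-0.1  0.1 -0.1]
slide [16.8  3.4  4.7] turn [ 0.09 -0.11  0.08] j [0.04 0.44 2.25 0.05 0.2  1.48] F [ 0.7 -0.6 -0.2]
slide [39.   5.4 10.4] turn [ 0.09 -0.11  0.08] j [0.04 0.44 2.25 0.05 0.2  1.48] F [ 0.7 -0.6 -0.2]
```

Emit:
jog_arm --targets '[{"turn": [0,0,0],"slide": [10,3,2.6],"claw": 0},{"turn": [0,0,0],"slide": [9,0.8,2.4],"claw": 0},{"turn": [0,0,0],"slide": [8,0.7,2.1],"claw": 0},{"turn": [0,0,0],"slide": [7,0.6,1.8],"claw": 0},{"turn": [0,0,0],"slide": [5,0.4,1.3],"claw": 0}]'

```text
t: 5.82
eef_pos: [496.6, 93.8, 86.1]
tcp_rot: [3.14, -0.253, 0.089]
ft_force: [-0.8, -0.9, -0.5]
opening: 0.002
grip_force: 0.4
```

Emit:
jog_arm --targets '[{"turn": [0,0,0],"slide": [0,0,0],"claw": 0},{"turn": [0,0,0],"slide": [-10,-1,-2.6],"claw": 0},{"turn": [0,0,0],"slide": [-10,-1,10],"claw": 0},{"turn": [0,0,0],"slide": [-10,0,30],"claw": 0},{"turn": [0,0,0],"slide": [0,-20,20],"claw": 0}]'

```text
t: 6.45
eef_pos: [464.7, 72.2, 144.7]
tcp_rot: [3.14, -0.253, 0.091]
ft_force: [0.1, -0.0, -0.4]
opening: 0.001
grip_force: 0.0
```

```bash
python3 -c "
from go import *
here();plan((-8,-78,60),50)
c=read_camera('wrist');cv2.imwrite('pics/w2.png',c['frame'][40:340,80:480])
"
```

```text
panel tcp [-22.4  74.   90.6] err rot [-0.1  0.   0.1]
slide [  35.1 -149.5  -26.1] turn [-12.39  -1.09  48.34] j [0.   0.3  2.17 0.05 0.42 1.44] F [ 0.1 -0.  -0.4]
```

View pics/w2.png

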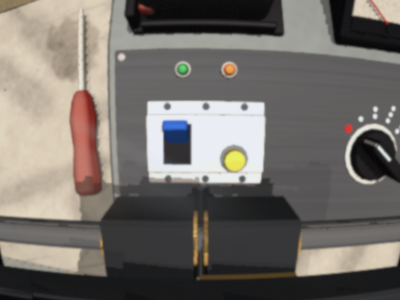

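The lever is up again: blue at (176,130) with the slot below it. Now I go to the selector.

Emit:
jog_arm --targets '[{"turn": [-2.1,-0.2,8],"slide": [5.5,-25,0],"claw": 45},{"turn": [-2.1,-0.2,8],"slide": [5.5,-25,0],"claw": 45},{"turn": [-2.1,-0.2,8],"slide": [5.5,-25,0],"claw": 45},{"turn": [-2.1,-0.2,8],"slide": [5.5,-25,-5],"claw": 45},{"turn": [-2.1,-0.2,8],"slide": [5.5,-25,-5],"claw": 45}]'

```text
t: 7.12
eef_pos: [493.0, -53.8, 133.3]
tcp_rot: [2.966, -0.188, 0.831]
ft_force: [0.3, 0.5, 0.4]
opening: 0.437
grip_force: 0.0
```

Emit:
jog_arm --targets '[{"turn": [-2.1,-0.2,8],"slide": [5,-25,-6],"claw": 45},{"turn": [0,0,0],"slide": [0,0,0],"claw": 45}]'

```text
t: 7.38
eef_pos: [498.0, -79.1, 126.9]
tcp_rot: [2.942, -0.162, 0.969]
ft_force: [-0.1, -0.2, 0.8]
opening: 0.448
grip_force: 0.0
```

```bash
python3 -c "
from go import *
here();plan((-8,-78,60),50);plan((-8,-78,17),50)
c=read_camera('wrist');s=state();K=c['mtx']
def pr(X):
    p=c['R']@X+c['t'];r=np.hypot(*p[:2]);return (K[:2,2]+K[0,0]*np.arctan2(r,p[2])*p[:2]/r)
f=c['frame'][120:320,150:410];f=cv2.resize(f,(780,600),interpolation=cv2.INTER_CUBIC)
cs,sn=np.cos(np.radians(50)),np.sin(np.radians(50))
for q in [(-8,-78,38)]+[(-8+u*cs-v*sn,-78+u*sn+v*cs,38) for u in (-22,22) for v in (-5.5,5.5)]:
    p=(pr(pos(*q))-[150,120])*3;print(p.round());cv2.circle(f,tuple(int(v) for v in p),4,(0,255,0),1)
cv2.imwrite('pics/w3.png',f)
"
```

```text
panel tcp [ -7.7 -79.6  68.5] err rot [-0.3 -0.  49.5]
slide [ 1.7  1.8 -8.3] turn [0.12 0.19 0.57] j [-0.34  0.38  2.11  0.25  0.43  0.06] F [-0.1 -0.2  0.8]
slide [ 12.4   2.7 -50. ] turn [0.12 0.19 0.57] j [-0.34  0.38  2.11  0.25  0.43  0.06] F [-0.1 -0.2  0.8]
[383. 328.]
[409. 422.]
[359. 422.]
[409. 228.]
[356. 228.]
```

View pics/w3.png

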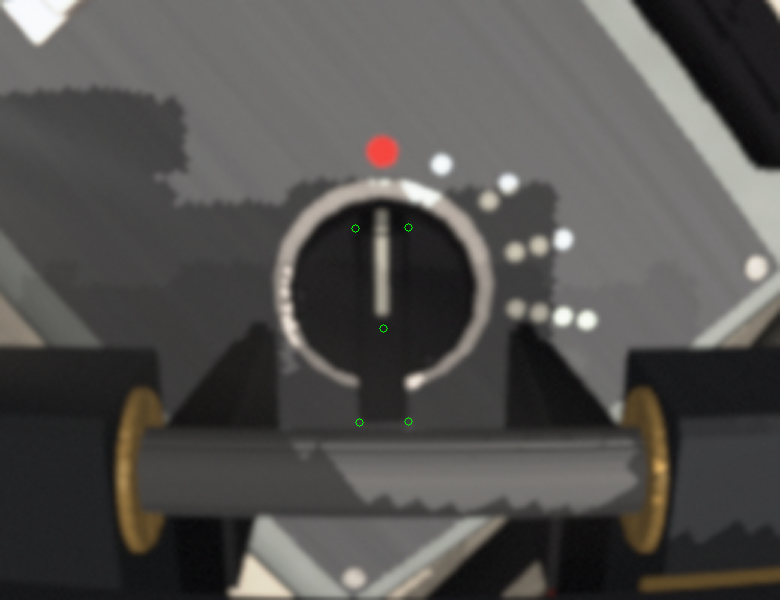

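The predicted bar corners match the bar: its sides at about x 358 and 408, the pointer up at 382, and the gripper central on it. Going down and gripping.

Emit:
jog_arm --targets '[{"turn": [0.1,0.2,0.5],"slide": [4.7,2.1,-16.7],"claw": 45},{"turn": [0,0,0],"slide": [4.3,0.4,-16.7],"claw": 45},{"turn": [0,0,0],"slide": [3.4,0.2,-13],"claw": 45},{"turn": [0,0,0],"slide": [0.7,0,-3],"claw": 45},{"turn": [0,0,0],"slide": [0,0,0],"claw": 0}]'

```text
t: 8.05
eef_pos: [511.5, -75.3, 77.7]
tcp_rot: [2.946, -0.161, 0.979]
ft_force: [-0.0, 0.2, 0.3]
opening: 0.395
grip_force: 0.0
```

Emit:
jog_arm --targets '[{"turn": [0,0,0],"slide": [0,0,0],"claw": 0},{"turn": [0,0,0],"slide": [0,0,0],"claw": 0},{"turn": [0,0,0],"slide": [0,0,0],"claw": 0},{"turn": [0,0,0],"slide": [0,0,0],"claw": 0}]'

```text
t: 8.55
eef_pos: [510.6, -75.0, 77.9]
tcp_rot: [2.947, -0.162, 0.979]
ft_force: [-5.1, 3.2, 4.5]
opening: 0.115
grip_force: 30.0
```

```bash
python3 -c "
from go import *
here();plan((-8,-78,17),50);s=state();print(s['moment'].round(2),s['opening'],s['grip_force']); print((-panelR(float(np.load('pose.npz')['yaw']))[:,2]).round(3))
"
```

```text
panel tcp [ -7.5 -76.6  17.8] err rot [ 0.1  0.  50.1]
slide [-0.2 -1.4 -0.9] turn [-0.04 -0.07 -0.07] j [-0.33  0.48  2.12  0.33  0.32 -0.02] F [-5.1  3.2  4.5]
[0.57 0.67 0.03] 0.1151404996352417 30.001859664916992
[ 0.249  0.022 -0.968]
```

Emit:
jog_arm --targets '[{"turn": [1.7,0.15,-6.8],"slide": [0,0,0],"claw": 0},{"turn": [1.7,0.15,-6.8],"slide": [0,0,0],"claw": 0},{"turn": [1.7,0.15,-6.8],"slide": [0,0,0],"claw": 0},{"turn": [1.7,0.15,-6.8],"slide": [0,0,0],"claw": 0},{"turn": [1.7,0.15,-6.8],"slide": [0,0,0],"claw": 0}]'

```text
t: 9.18
eef_pos: [511.2, -75.7, 78.1]
tcp_rot: [3.071, -0.242, 0.356]
ft_force: [-2.6, -3.0, 2.5]
opening: 0.112
grip_force: 30.0
```

```bash
python3 -c "
from go import *
here();plan((-8,-78,17),-25);s=state();print(s['moment'].round(2),s['opening'],s['grip_force'])
"
```

```text
panel tcp [ -6.9 -77.4  17.9] err rot [-0.3  0.1 14.8]
slide [-0.8 -0.7 -1.1] turn [ 10.17   0.76 -38.48] j [-0.33  0.48  2.12  0.31  0.32  0.61] F [-2.6 -3.   2.5]
[-0.53  0.62 -0.01] 0.11153651153447841 30.00519722700119
```

Emit:
jog_arm --targets '[{"turn": [1.9,0.15,-7.2],"slide": [-0.2,-0.2,0],"claw": 0},{"turn": [1.9,0.15,-7.2],"slide": [-0.2,-0.2,0],"claw": 0},{"turn": [1.9,0.15,-7.2],"slide": [-0.2,-0.2,0],"claw": 0},{"turn": [1.9,0.15,-7.2],"slide": [0,0,0],"claw": 0},{"turn": [1.6,0.15,-6.2],"slide": [0,0,0],"claw": 0}]'

```text
t: 9.8
eef_pos: [511.2, -76.8, 78.1]
tcp_rot: [-3.049, -0.236, -0.295]
ft_force: [-0.8, -5.6, -1.8]
opening: 0.115
grip_force: 30.0
```

```bash
python3 -c "
from go import *
here();plan((-8,-78,17),-25);s=state();print(s['moment'].round(2),s['opening'],s['grip_force'])
c=read_camera('wrist');cv2.imwrite('pics/w4.png',cv2.resize(c['frame'][60:360,80:480],(800,600),interpolation=cv2.INTER_CUBIC))
"
```

```text
panel tcp [ -7.  -78.5  17.9] err rot [ -0.1  -0.  -21.4]
slide [-0.8  0.4 -1.1] turn [ 1.01  0.07 -3.46] j [-0.33  0.48  2.12  0.32  0.32  1.23] F [-0.8 -5.6 -1.8]
[-1.13  0.42 -0.22] 0.11468370942115876 30.00094324350357
```

View pics/w4.png

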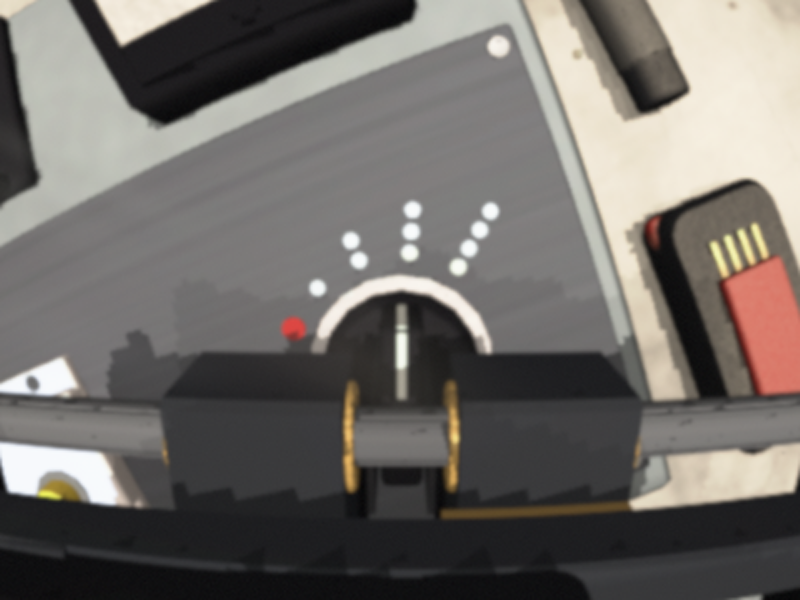

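The pointer at (402,350) is just short of the three pips at (412,210–252). The last few degrees remain.

Emit:
jog_arm --targets '[{"turn": [0.6,0,-2],"slide": [0,0,0],"claw": 0},{"turn": [0.4,0,-1.7],"slide": [0,0,0],"claw": 0},{"turn": [0,0,0],"slide": [0,0,0],"claw": 0},{"turn": [0,0,0],"slide": [0,0,0],"claw": 0}]'

```text
t: 10.35
eef_pos: [511.2, -76.9, 78.1]
tcp_rot: [-3.033, -0.231, -0.36]
ft_force: [-0.7, -5.9, -1.1]
opening: 0.108
grip_force: 30.0
```

```bash
python3 -c "
from go import *
here();plan((-8,-78,17),-25);s=state();print(s['moment'].round(2),s['opening'],s['grip_force'])
c=read_camera('wrist');w=cv2.resize(c['frame'][120:270,180:380],(800,600),interpolation=cv2.INTER_CUBIC)
c=read_camera('scene');v=cv2.resize(c['frame'][160:280,260:380],(600,600),interpolation=cv2.INTER_CUBIC)
cv2.imwrite('pics/f.png',np.hstack([cv2.resize(w,(450,338)),cv2.resize(v,(338,338))]))
"
```

```text
panel tcp [ -7.  -78.6  17.9] err rot [ -0.1  -0.1 -25. ]
slide [-0.8  0.5 -1.1] turn [0.07 0.08 0.02] j [-0.33  0.48  2.12  0.33  0.32  1.29] F [-0.7 -5.9 -1.1]
[-1.12  0.38 -0.2 ] 0.10847422524443175 30.003888309001923
```

View pics/f.png

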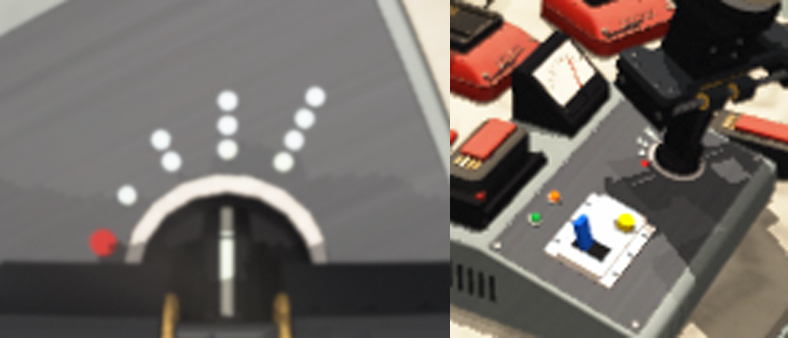

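The pointer at (227,255) lines up with the three pips at (227,100–150). The lever is up, with blue at (582,230), and the ammeter needle has moved over. Handing in.

```bash
python3 -c "
from cell import *
print(job_done())"
```

```text
the job is handed in; nothing more can be done
None
```

I proved the safety trip (button pressed, lever dropped, lever latched back up), the gripper is holding the selector at the third step with the lever up and nothing around the tester touched, and the job was handed in at about 10.5 s with no verdict returned.

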